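# Load a sample rack through the loader's one-way gate

## Robot

A 7-joint arm with a two-finger parallel gripper is mounted at the origin on the work surface. World frame = base frame: x ahead of the robot, y to its left, z up, the work surface at z = 0. Lengths are in m, angles in rad, forces in N, time in s.
With the tool pointing down it reaches from about 0.425 to 0.95 m from the base axis. Payload 4.7 kg.
Tool frame: the origin (TCP) lies midway between the tips of the shut fingers; the grasp point (between the pads) lies 19 mm behind it (arm.tcp_to_grasp is the z of the grasp point in the tool frame, in m); z points along the fingers, y is the direction in which the jaws open and shut (so a half turn about z gives the same grasp; the last joint's range is limited). The gripper opens to 87 mm and grips with 3 to 60 N. Pads are 19 mm wide; open, the fingers measure 117 mm over their backs; the gripper's body (75 mm by 190 mm) begins 51 mm behind the grasp point.
Start: joints at [1.198, 0.469, -0.049, 1.532, 0.024, 1.141, -0.082], TCP at [0.228, -0.636, 0.223] pointing down, gripper open.
Joint ranges: [-2.59, 2.59], [-0.33, 1.99], [-1.39, 1.29], [0.1, 2.45], [-1.04, 4.18], [0.21, 1.99], [-2.66, 2.66]. Speed limits (rad/s): [2.57, 2.57, 3.14, 3.14, 3.14, 3.14, 3.14].

## Interface

Orientations are given as a unit quaternion [x, y, z, w].
In Python, from bench import arm gives the robot as it stands.
- The arm moves only by the tool play_rows, never from a script. Its argument "plan" is one flat list of numbers, 4 for each row, row after row: the shift along the tool's x, y, z in cm, then the turn about the tool's z in degrees. A call has 1 to 5 rows; each row is the pose to reach, as a shift and turn from the pose measured when the call began, along the tool's axes at that moment; what a row does not reach only later rows make up. A row lasts 1/8 s, in which the tool goes at most 62.5 mm and 10.7 degrees, less where a joint would pass 70% of its speed; a pose out of reach is approached as far as the arm can. A call with a gripper value outside its range is refused whole. "gripper" is the finger opening in cm, from 0 to 8.7, set as the call begins (left out, the last holds). The fingers move at their own pace and stop on an object; the grip force is fixed at half the most. Time passes only in rows, so rows that repeat a pose let the fingers close. It gives the time, the measured TCP pose, the force and the opening at its end, in the units of the state.
- arm.get_obs(): the state, without advancing time (a new reading comes with each control period).
- arm.get_image(name): name is "scene" or "top"; returns a dict with "image" (400x640x3 uint8, blue, green, red), "range_z" (400x640 float32, m along the optical axis (not along the pixel's ray), 0 where there is no reading), "K" (3x3 intrinsics, pixels), "rvec" (rotation vector, rad) and "tvec" (3), from world to camera coordinates, as OpenCV has them. Camera axes: x right, y down, z forward; pixel columns grow to the right and rows downward; lengths in m; the calibration is good to about 2 mm. A picture is of the moment at which its call begins.
- arm.finish_job(): hands the job in, once; it reports no verdict.
The state is a dict: "time": time; "joint_pos": joint angles; "joint_vel": joint speeds; "joint_efforts": joint torques, N m; "position": TCP position; "tool_rot": TCP orientation; "contact_force": force on the tool from outside, world axes, zero at the start; "torque": the same for the moment, N m; "grip_width": opening from 0.0 (shut) to 1.0 (fully open).
Only numpy, scipy, OpenCV 4.12 (cv2) and the standard library are available. Lean on these libraries where they do the work, as an engineer would, in place of code of your own. Each camera call takes 0.05 s, during which the arm holds its last target. There are 200 camera calls.

## Task

Load the blue rack of red-capped sample tubes into the analyser's rack loader: stand it in the feed lane in front of the orange gate, then push it in through the sprung gate until it is wholly inside and the gate has swung fully shut behind it. Keep the tubes upright, do not force the gate with the gripper, and leave the grey rack, the spray bottle and the tip box where they are.

Things in the scene. Friction and masses are not known exactly. Their poses are not given: they have to be found in the camera images.
- rack_blue: Sample rack to load: blue, 120 mm long (its x), 24 mm wide (its y), flat-sided body 60 mm high; five tubes in a row along x (pitch 22 mm) stand out of its top, red caps 16 mm across, cap tops 85 mm above the underside. One rigid piece, about 0.3 kg, same either way round. Origin: centre of its underside, z up. Starts standing on the bench (z = 0).
- rack_grey: A second rack of the same size and shape, grey with green caps, standing on the bench; leave it alone. Origin: centre of its underside, x along its length.
- spray_bottle: White spray bottle with a green trigger, 78 mm across, 235 mm high, its head sticks out 61 mm along its x; leave it alone. Origin: centre of its underside.
- tip_box: Open box of pipette tips, grey with white tips, 122 x 84 mm, 51 mm high; leave it alone. Origin: centre of its underside.
- loader: The analyser's white rack loader, fixed. Origin: at bench level under lane_gate, axes the same. From x = 20 mm inwards the lane lies in an open-fronted bay, 152 mm wide, between white housings 89 mm wide, 200 mm high above the bench and reaching to x = 310 mm, under a clear cover (see cover_edge). Before that it lies open on a feed table (110 mm wide, top 30 mm above the bench, from x = -165 mm).
- lane_gate (a point): Point on the lane's centre line, on the lane floor (30 mm above the bench), in the plane of the shut gate; x runs along the lane into the machine, y left, z up. The lane is 31 mm wide between grey guides 6 mm thick and 20 mm high, open at the top, from x = -135 mm to a rubber end stop at x = 190 mm; just behind the gate (to x = 45 mm) the left guide stands back to clear the leaf.
- cover_edge (a point): Middle of the lower front edge of the clear cover (an aluminium rail), 20 mm inside the gate plane and 157 mm above the lane floor. The cover spans the bay from here inwards; what reaches farther in must pass below it.
- gate_tip (a point): Free end of the orange gate leaf, at its top edge. The leaf is 4 mm thick and stands 4 to 28 mm above the lane floor; it turns about an upright pin at x = 0, y = +26 mm of lane_gate (pin top 30 mm above the lane floor), its free end 41 mm from the pin. Fingers kept more than 30 mm above the lane floor pass over the leaf; lower ones can be caught behind it.
- gate (a joint): Gate angle in rad: 0 = shut across the lane on its stop; grows as its free end swings inwards (+x of lane_gate), to 1.45 at most; it cannot swing outwards. A light spring shuts it (0.02 N m shut, 0.045 N m open): the rack pushes it aside with 2 to 5 N, and it snaps shut once the rack's rear end is about 40 mm past the gate plane (rack origin at x = 100 mm of lane_gate).
Not all that is in view belongs to the job. Several things have the shape of the rack_blue; the one meant has the colours described above.

How it is judged:
On the way, in this order (a step that is already met when the one before it is completed fails the run):
1. the blue rack stands upright in the feed lane in front of the shut gate (x of rack_blue in the frame of lane_gate between -0.13 and -0.055 m and y of rack_blue in the frame of lane_gate between -0.006 and 0.006 m and z of rack_blue in the frame of lane_gate below 0.006 m and angle between rack_blue's own z axis and vertical below 0.1 rad and value of joint gate below 0.1 rad), for 0.2 s.
2. the rack is going in through the gate, which it holds open (value of joint gate above 0.6 rad and contact force between rack_blue and gate above 0.05 N and x of rack_blue in the frame of lane_gate above -0.04 m), for 0.05 s.
At the end, for the whole second after the job is handed in: The blue rack stands upright (within 0.08 rad) and still on the lane floor (within 4 mm) inside the loader, its origin 85 to 140 mm past the gate plane and within 15 mm of the lane's centre line, and the gate is shut behind it (below 0.06 rad) (x of rack_blue in the frame of lane_gate between 0.085 and 0.14 m and y of rack_blue in the frame of lane_gate between -0.015 and 0.015 m and z of rack_blue in the frame of lane_gate between -0.004 and 0.004 m and angle between rack_blue's own z axis and vertical below 0.08 rad and value of joint gate below 0.06 rad and linear speed of rack_blue below 0.01 m/s); the robot touches nothing.
It fails at once if the blue rack is tipped more than 35 degrees (angle between rack_blue's own z axis and vertical above 0.61 rad).
It fails at once if the gripper forces the gate (more than 15 N on the leaf) (contact force between the fingers and gate above 15 N).
It fails at once if the grey rack, the spray bottle or the tip box is moved more than 20 mm or tipped over (distance of any of rack_grey, spray_bottle, tip_box from where it was at the start of the episode above 0.02 m or angle between any of rack_grey, spray_bottle, tip_box's own z axis and vertical above 0.5 rad).
It also fails if it takes over 61 s, if anything falls off the work surface, if the arm or the gripper's body presses on something with over 40 N, if the wrist force passes 120 N, or if a joint passes its speed limit or range.

## Working session

There is one attempt and no reset: what is moved stays moved. The work goes in short steps, Python scripts to look and compute and a tool call to move; the robot and the scene stay as the last step left them, time stands still between calls to the robot, and variables do not carry over. Pictures are saved under pics/ and viewed, about 8 in all and at most 12, crops included, and the job is handed in when it is done.

Besides the shell and the picture viewer there is one more tool, called after ">>>" by a JSON object that holds its "api" and its "payload", one argument or row to a line. play_rows: Moves the arm, as the interface text tells. Its arguments: {"type":"object","properties":{"plan":{"type":"array"},"gripper":{"type":"number"}},"required":["plan"]}

```bash
mkdir -p pics
cat > h.py <<'E'
import numpy as np, cv2
from bench import arm
def grab(n):
    d=arm.get_image(n); d['R']=cv2.Rodrigues(np.array(d['rvec'],float))[0]; d['t']=np.array(d['tvec'],float).ravel(); return d
def cloud(d):
    z=d['range_z'].astype(float); v,u=np.mgrid[:z.shape[0],:z.shape[1]]; K=d['K']
    p=np.stack([(u-K[0][2])/K[0][0]*z,(v-K[1][2])/K[1][1]*z,z],-1)
    w=(p-d['t'])@d['R']; w[z==0]=np.nan; return w
def proj(d,P): return cv2.projectPoints(np.array(P,float).reshape(-1,3),np.array(d['rvec'],float),d['t'],np.array(d['K'],float),None)[0].reshape(-1,2)
E
python3 - <<'E'
from h import *
for n in('scene','top'):
    d=grab(n); cv2.imwrite(f'pics/{n}1.png',d['image']); np.save(n+'c.npy',cloud(d)); print(n,-d['R'].T@d['t'])
print(arm.get_obs(), arm.tcp_to_grasp)
E
```

```text
scene [1.3622191  0.0091154  0.81878898]
top [0.27914917 0.0031123  1.72056185]
{'time': 0.1, 'joint_pos': array([ 1.19808071,  0.4693827 , -0.04860207,  1.53356811,  0.02409433,
        1.14100248, -0.08231865]), 'joint_vel': array([-0.00178759, -0.00324193, -0.00162106, -0.00144173,  0.00014639,
        0.00049154,  0.0006077 ]), 'joint_efforts': array([ 1.04454972e-03, -5.09169352e+01, -8.14807042e-02, -2.36831868e+01,
       -6.15927111e-02,  3.44268652e-02,  6.88737600e-05]), 'position': array([ 0.22736681, -0.63498211,  0.22159232]), 'tool_rot': array([ 9.85258602e-01,  1.71069283e-01, -1.78042582e-04, -8.69625110e-04]), 'contact_force': array([0.3890943 , 0.75424399, 0.15483009]), 'torque': array([ 0.04160708,  0.00691565, -0.02684864]), 'grip_width': 0.9952365704985924} -0.0187
```

View pics/scene1.png

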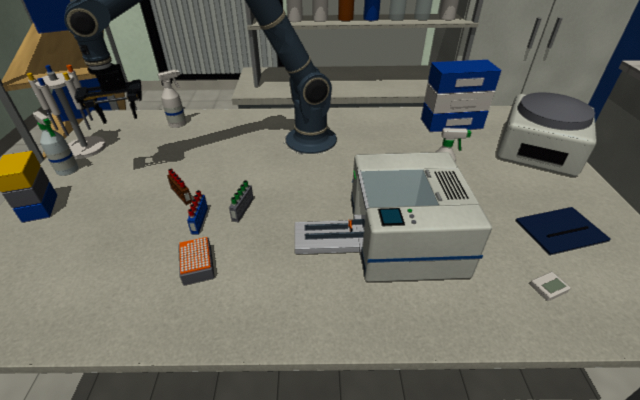

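View pics/top1.png

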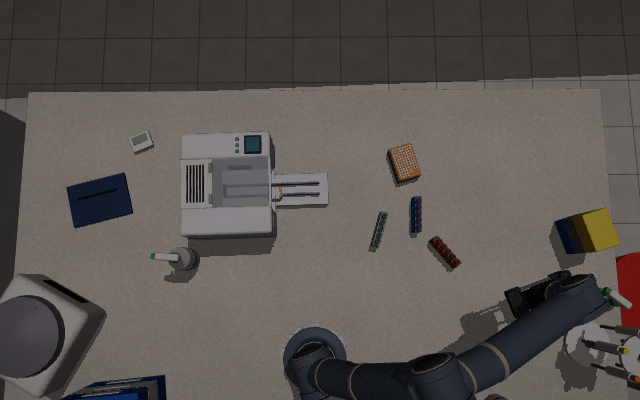

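Scene image: three rack-shaped items: blue with red caps (scene 198,212; top 416,214), a red/brown one (scene 179,186; top 444,252), and grey with green caps (scene 241,200; top 378,230). The blue one fits the description. The loader's feed table is at top (300,190), with the lane running leftward (+y). I'll confirm with one enlarged crop and measure.

Run:
```python
from h import *
a=cv2.imread('pics/scene1.png'); b=cv2.imread('pics/top1.png')
A=cv2.resize(a[160:270,150:270],None,fx=3.3,fy=3.3,interpolation=cv2.INTER_CUBIC)
B=cv2.resize(b[165:215,255:335],None,fx=5,fy=5,interpolation=cv2.INTER_CUBIC)
o=np.zeros((400,800,3),np.uint8); o[:363,:396]=A; o[:250,400:]=B; cv2.imwrite('pics/crop1.png',o)
c=np.load('topc.npy')
def st(m,n):
    p=c[m]; p=p[~np.isnan(p[:,0])]; print(n,len(p),p.min(0).round(3),p.max(0).round(3),p.mean(0).round(4))
    r=cv2.minAreaRect((p[:,:2]*1000).astype(np.float32)); print('  rect',r)
x,y,z=c[...,0],c[...,1],c[...,2]
v,u=np.mgrid[:400,:640]
for n,(u0,u1,v0,v1) in dict(blue=(405,428,190,238),grey=(366,392,205,255),red=(425,464,232,272),tip=(384,425,138,190)).items():
    box=(u>u0)&(u<u1)&(v>v0)&(v<v1)
    st(box&(z>.02),n); st(box&(z>.05),n+'>50'); 
    if n!='tip': st(box&(z>.075),n+'caps')
box=(u>262)&(u<335)&(v>168)&(v<212)
st(box&(z>.022)&(z<.036)&(y<0.19),'table'); st(box&(z>.042)&(z<.056),'guides')
st(box&(z>.1)&(z<.3),'tall')
```

```text
blue 317 [ 0.429 -0.366  0.02 ] [ 0.549 -0.338  0.092] [ 0.4862 -0.3491  0.063 ]
  rect ((489.13275146484375, -352.8932189941406), (26.94596290588379, 119.9904556274414), 88.45553588867188)
blue>50 266 [ 0.429 -0.366  0.05 ] [ 0.549 -0.338  0.092] [ 0.4876 -0.35    0.0684]
  rect ((489.1341857910156, -352.84039306640625), (26.840286254882812, 119.9904556274414), 88.45553588867188)
bluecaps 100 [ 0.439 -0.361  0.075] [ 0.541 -0.342  0.092] [ 0.4885 -0.352   0.0831]
  rect ((490.101806640625, -350.2608642578125), (18.695270538330078, 102.06877136230469), 88.43608856201172)
grey 274 [ 0.379 -0.25   0.021] [ 0.498 -0.194  0.093] [ 0.4359 -0.2205  0.0661]
  rect ((438.1059875488281, -223.15745544433594), (25.017032623291016, 120.81764221191406), 72.98220825195312)
grey>50 253 [ 0.381 -0.25   0.05 ] [ 0.498 -0.195  0.093] [ 0.4369 -0.2214  0.0688]
  rect ((438.1722106933594, -223.30221557617188), (24.453811645507812, 120.55154418945312), 73.46556091308594)
greycaps 98 [ 0.39  -0.242  0.076] [ 0.487 -0.203  0.093] [ 0.4385 -0.2228  0.0838]
  rect ((438.2785949707031, -222.68930053710938), (
[... 868 characters left out ...]
0.266  0.063] [ 0.6718 -0.3172  0.0528]
  rect ((671.6838989257812, -316.04974365234375), (112.91047668457031, 76.08744812011719), 16.3574275970459)
table 1438 [ 0.503 -0.049  0.022] [0.653 0.151 0.036] [0.5796 0.0517 0.029 ]
  rect ((580.9972534179688, 51.42359924316406), (150.67823791503906, 197.882568359375), 1.9010241031646729)
guides 182 [ 0.541 -0.035  0.042] [0.62  0.149 0.056] [0.579  0.0656 0.049 ]
  rect ((579.0996704101562, 54.61074447631836), (58.911502838134766, 188.1979217529297), 6.90683126449585)
tall 369 [0.48  0.134 0.109] [0.617 0.162 0.207] [0.5453 0.1488 0.1956]
  rect ((548.2037353515625, 148.57789611816406), (137.16390991210938, 26.418834686279297), 1.2964117527008057)
```

View pics/crop1.png

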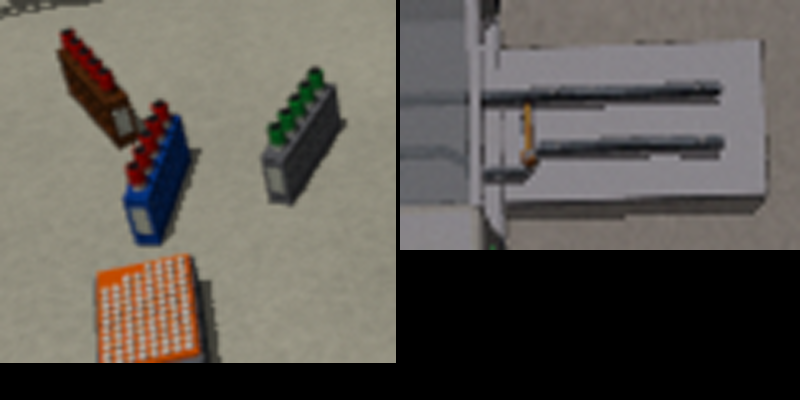

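The crop confirms it: the blue body with red caps is the middle rack; the one behind it has a brown-red body. The feed lane, guides and orange gate (top ≈ 280,190, pin at the lower end, i.e. lane left = −x world) are clear. Now I'll fit the lane and the racks' axes.

```bash
cat > m.py <<'E'
from h import *
def pca(p): 
    m=p.mean(0); l=np.linalg.svd(p-m)[2][0]; return m, np.degrees(np.arctan2(l[1],l[0]))%180
def lane(c):
    x,y,z=c[...,0],c[...,1],c[...,2]
    for lo,hi in((.53,.575),(.582,.63)):
        m=(z>.044)&(z<.054)&(x>lo)&(x<hi)&(y>-.05)&(y<.085); p=c[m]
        f=np.polyfit(p[:,1],p[:,0],1); print('guide n',len(p),'x@y=.03',np.polyval(f,.03).round(4),'slope',f[0].round(4),'x sd',(p[:,0]-np.polyval(f,p[:,1])).std().round(4),'y',p[:,1].min().round(3))
    m=(z>.024)&(z<.036)&(x>.50)&(x<.66)&(y>-.1)&(y<.09); p=c[m]; print('table x',np.percentile(p[:,0],[.5,99.5]).round(4),'y0',np.percentile(p[:,1],.5).round(4),'z',np.median(p[:,2]).round(4))
    m=(z>.17)&(z<.215)&(x>.4)&(x<.75)&(y>.05)&(y<.3); p=c[m]; print('housing',np.percentile(p,[1,99],axis=0).round(4).tolist())
E
python3 - <<'E'
from m import *
for n in('scene','top'):
    c=np.load(n+'c.npy'); img=cv2.imread(f'pics/{n}1.png').astype(int); x,y,z=c[...,0],c[...,1],c[...,2]
    print(n); lane(c)
    B,G,R=img[...,0],img[...,1],img[...,2]
    o=(R>150)&(G<0.75*R)&(B<.5*R)&(x>.5)&(x<.65)&(y>.03)&(y<.2); p=c[o]; print('orange',len(p),p.min(0).round(3),p.max(0).round(3),np.median(p,0).round(3))
    for k,cx,cy in(('blue',.489,-.351),('red',.36,-.445)):
        m=(z>.08)&(z<.1)&(np.hypot(x-cx,y-cy)<.07); print(k,*pca(c[m][:,:2]),'top z',np.median(z[m]).round(4))
        m=(z>.03)&(z<.1)&(np.hypot(x-cx,y-cy)<.075)&((y<-.39)|(x>.42)); print('  rect',cv2.minAreaRect((c[m][:,:2]*1000).astype(np.float32)))
E
```

```text
scene
guide n 88 x@y=.03 0.5646 slope -0.0213 x sd 0.0025 y -0.02
guide n 85 x@y=.03 0.6015 slope -0.0249 x sd 0.0023 y -0.017
table x [0.5276 0.6385] y0 -0.0506 z 0.0284
housing [[0.4227, 0.134, 0.1721], [0.7423, 0.2984, 0.2036]]
orange 6 [0.561 0.113 0.056] [0.581 0.116 0.059] [0.57  0.114 0.057]
blue [ 0.49202209 -0.35396587] 178.6338523266197 top z 0.0835
  rect ((489.8011779785156, -351.5043029785156), (25.9576416015625, 125.79657745361328), 84.95061492919922)
red [ 0.36446682 -0.44500435] 40.02009293210466 top z 0.0834
  rect ((362.2830810546875, -447.354248046875), (127.14237976074219, 24.530973434448242), 40.64700698852539)
top
guide n 49 x@y=.03 0.5628 slope -0.0424 x sd 0.0019 y -0.017
guide n 42 x@y=.03 0.5992 slope -0.02 x sd 0.002 y -0.014
table x [0.5266 0.6369] y0 -0.0461 z 0.0294
housing [[0.4119, 0.1358, 0.1853], [0.734, 0.298, 0.2076]]Traceback (most recent call last):
  File "<stdin>", line 6, in <module>
    return umr_minimum(a, axis, None, out, keepdims, initial, where)
ValueError: zero-size array to reduction operation minimum which has no identity
```

```bash
cat > go.py <<'E'
import sys; from h import *
def rel(x,y,z,yaw):
    o=arm.get_obs(); q=o['tool_rot']; p=o['position']; phi=2*np.degrees(np.arctan2(q[1],q[0]))
    d=np.array([x,y,z])-p; c,s=np.cos(np.radians(phi)),np.sin(np.radians(phi))
    t=(phi-yaw+180)%360-180
    print('t',round(o['time'],2),'p',p.round(4),'phi',round(phi,2),'F',o['contact_force'].round(1),'w',round(o['grip_width'],3),'j7',o['joint_pos'][6].round(2))
    print('-> dx %.2f dy %.2f dz %.2f cm turn %.1f  dist %.1f'%((d[0]*c+d[1]*s)*100,(d[0]*s-d[1]*c)*100,-d[2]*100,t,np.linalg.norm(d)*100))
if __name__=='__main__': rel(*map(float,sys.argv[1:5]))
E
python3 go.py 0.479 -0.352 0.17 -1.4
```

```text
t 0.1 p [ 0.2274 -0.635   0.2216] phi 19.7 F [0.4 0.8 0.2] w 0.995 j7 -0.08
-> dx 33.23 dy -18.16 dz 5.16 cm turn 21.1  dist 38.2
```

>>> {"api": "play_rows", "payload": {
  "plan": [6, -3.3, 1, 4.2, 12, -6.6, 2, 8.4, 18, -9.8, 3, 12.6, 24, -13.1, 4, 16.8, 29, -15.8, 5.2, 21.1],
  "gripper": 8.7
}}

```text
time: 0.72
position: [0.4335, -0.4031, 0.1737]
tool_rot: [1.0, -0.014, -0.0, -0.001]
contact_force: [0.7, -0.4, 0.3]
grip_width: 1.001
```

```bash
python3 go.py 0.479 -0.352 0.12 -1.4
```

```text
t 0.72 p [ 0.4335 -0.4031  0.1737] phi -1.55 F [ 0.7 -0.4  0.3] w 1.001 j7 -0.95
-> dx 4.41 dy -5.23 dz 5.37 cm turn -0.1  dist 8.7
```

>>> {"api": "play_rows", "payload": {
  "plan": [2.5, -3, 2.5, 0, 4.4, -5.2, 5.4, 0, 4.4, -5.2, 5.4, 0, 4.4, -5.2, 5.4, 0]
}}

```text
time: 1.23
position: [0.4783, -0.3535, 0.12]
tool_rot: [1.0, -0.014, -0.0, -0.0]
contact_force: [0.8, 0.1, -0.4]
grip_width: 1.001
```

```bash
python3 - <<'E'
from h import *
d=grab('scene'); im=d['image'][150:270,130:270]; 
e=grab('top')['image'][170:280,360:470]
o=np.zeros((480,800,3),np.uint8); A=cv2.resize(im,(460,394),interpolation=cv2.INTER_CUBIC); B=cv2.resize(e,(340,340),interpolation=cv2.INTER_CUBIC)
o[:394,:460]=A;o[:340,460:]=B; cv2.imwrite('pics/g1.png',o)
E
python3 go.py 0.479 -0.352 0.031 -1.4
```

```text
t 1.32 p [ 0.4783 -0.3542  0.1207] phi -1.71 F [ 0.2 -0.2  0.1] w 1.0 j7 -1.08
-> dx 0.07 dy -0.23 dz 8.97 cm turn -0.3  dist 9.0
```

View pics/g1.png

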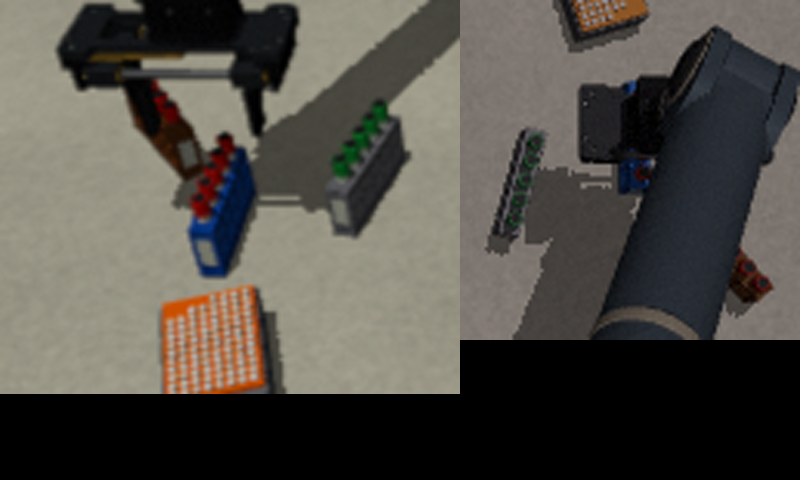

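The fingers straddle the blue rack (crop: fingers ≈150,120 and 257,120; rack 220,200), clear of the red and grey ones. Descend and grip.

>>> {"api": "play_rows", "payload": {
  "plan": [0, -0.2, 4.5, 0, 0, -0.2, 9, 0, 0, -0.2, 9, 0, 0, -0.2, 9, 0]
}}

```text
time: 1.82
position: [0.4792, -0.3538, 0.0326]
tool_rot: [1.0, -0.016, 0.001, 0.001]
contact_force: [0.1, 0.1, 0.3]
grip_width: 1.005
```

>>> {"api": "play_rows", "payload": {
  "plan": [0, 0, 0, 0, 0, 0, 0, 0, 0, 0, 0, 0, 0, 0, 0, 0, 0, 0, 0, 0],
  "gripper": 1.5
}}

```text
time: 2.45
position: [0.4791, -0.3538, 0.0326]
tool_rot: [1.0, -0.016, 0.001, 0.001]
contact_force: [-0.3, 0.1, 0.2]
grip_width: 0.52
```

```bash
python3 go.py 0.479 -0.352 0.18 -1.4
```

```text
t 2.45 p [ 0.4791 -0.3538  0.0326] phi -1.78 F [-0.3  0.1  0.2] w 0.52 j7 -1.09
-> dx -0.02 dy -0.18 dz -14.74 cm turn -0.4  dist 14.7
```

>>> {"api": "play_rows", "payload": {
  "plan": [0, 0, 0, 0, 0, 0, 0, 0, 0, 0, 0, 0, 0, 0, 0, 0, 0, 0, 0, 0]
}}

```text
time: 3.08
position: [0.4791, -0.3537, 0.0325]
tool_rot: [1.0, -0.016, 0.001, 0.001]
contact_force: [0.8, 0.0, -0.7]
grip_width: 0.272
```

>>> {"api": "play_rows", "payload": {
  "plan": [0, 0, -4, 0, 0, 0, -9, 0, 0, 0, -15, 0, 0, 0, -15, 0]
}}

```text
time: 3.58
position: [0.4814, -0.3552, 0.1877]
tool_rot: [1.0, -0.016, 0.006, 0.004]
contact_force: [-0.0, 0.0, -2.2]
grip_width: 0.277
```

```bash
python3 go.py 0.585 0.0 0.18 91.4
```

```text
t 3.58 p [ 0.4814 -0.3552  0.1877] phi -1.79 F [-0.   0.  -2.2] w 0.277 j7 -1.07
-> dx 9.24 dy -35.82 dz 0.77 cm turn -93.2  dist 37.0
```

>>> {"api": "play_rows", "payload": {
  "plan": [1.5, -5, 0, -10, 3, -10, 0, -20, 5, -15, 0, -30, 6.5, -20, 0, -40, 8, -25, 0, -50]
}}

```text
time: 4.2
position: [0.5683, -0.1061, 0.185]
tool_rot: [0.912, 0.411, 0.002, 0.005]
contact_force: [-0.3, -0.9, -2.3]
grip_width: 0.272
```

```bash
python3 go.py 0.582 0.010 0.17 91.4
```

```text
t 4.2 p [ 0.5683 -0.1061  0.185 ] phi 48.54 F [-0.3 -0.9 -2.3] w 0.272 j7 -0.76
-> dx 9.61 dy -6.67 dz 1.50 cm turn -42.9  dist 11.8
```

>>> {"api": "play_rows", "payload": {
  "plan": [2.4, -1.7, 0.4, -10.5, 4.8, -3.3, 0.8, -21, 7.2, -5, 1.2, -31.5, 9.6, -6.7, 1.5, -42, 9.6, -6.7, 1.5, -42.9]
}}

```text
time: 4.82
position: [0.5804, 0.0133, 0.1676]
tool_rot: [0.696, 0.718, -0.0, 0.004]
contact_force: [-0.5, -1.2, -2.4]
grip_width: 0.274
```

>>> {"api": "play_rows", "payload": {
  "plan": [0, 0, 0, 0, 0, 0, 0, 0]
}}

```text
time: 5.08
position: [0.5799, 0.0121, 0.1668]
tool_rot: [0.697, 0.717, -0.001, 0.003]
contact_force: [-0.0, 0.0, -3.1]
grip_width: 0.276
```

```bash
python3 - <<'E'
from m import *
d=grab('scene'); c=cloud(d); x,y,z=c[...,0],c[...,1],c[...,2]
im=cv2.resize(d['image'][130:270,270:390],None,fx=4,fy=4,interpolation=cv2.INTER_CUBIC); cv2.imwrite('pics/l1.png',im)
lane(c)
img=d['image'].astype(int); b=(img[...,0]>1.6*img[...,2])&(img[...,0]>1.3*img[...,1])&(z>.12)&(z<.23)&(x>.5)&(x<.66)&(y<.12)
p=c[b]; print(len(p),p.min(0),p.max(0)); print(cv2.minAreaRect((p[:,:2]*1000).astype(np.float32)))
E
python3 go.py 0.5825 0.012 0.10 91.4
```

```text
guide n 79 x@y=.03 0.5645 slope -0.0244 x sd 0.0025 y -0.02
guide n 85 x@y=.03 0.6015 slope -0.0258 x sd 0.0023 y -0.017
table x [0.5271 0.639 ] y0 -0.0507 z 0.0283
housing [[0.4218, 0.0664, 0.172], [0.7423, 0.2982, 0.2037]]
464 [ 0.56788277 -0.03668851  0.1329333 ] [0.60249294 0.0805469  0.1982009 ]
((585.8883056640625, 21.97083282470703), (32.192604064941406, 117.72569274902344), 1.9508177042007446)
t 5.12 p [0.5801 0.012  0.1671] phi 91.62 F [-0.1 -0.6 -1.7] w 0.274 j7 -0.3
-> dx -0.01 dy 0.24 dz 6.71 cm turn 0.2  dist 6.7
```

View pics/l1.png

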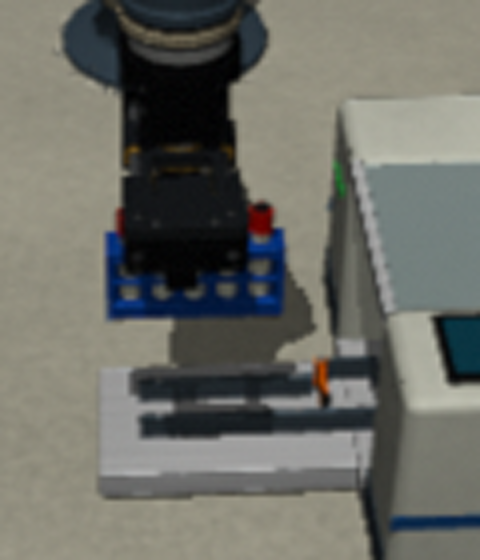

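The rack hangs level and parallel over the lane (crop: rack 107–285 across at row 275, gate at 322,380). Lower to just above the guides, then compare the rack's face with the guides in the same camera.

>>> {"api": "play_rows", "payload": {
  "plan": [0, 0.2, 4, 0, 0, 0.2, 7.5, 0, 0, 0.2, 7.5, 0, 0, 0.2, 7.5, 0]
}}

```text
time: 5.62
position: [0.5835, 0.0116, 0.0934]
tool_rot: [0.697, 0.717, 0.0, 0.004]
contact_force: [0.5, 0.4, -2.6]
grip_width: 0.275
```

```bash
python3 - <<'E'
from m import *
d=grab('scene'); c=cloud(d); x,y,z=c[...,0],c[...,1],c[...,2]
im=cv2.resize(d['image'][175:265,280:380],None,fx=6,fy=6,interpolation=cv2.INTER_CUBIC); cv2.imwrite('pics/l2.png',im)
img=d['image'].astype(int); b=(img[...,0]>1.6*img[...,2])&(img[...,0]>1.3*img[...,1])&(z>.04)&(z<.15)&(x>.5)&(x<.66)&(y<.12)
f=b&(z<.11)&(z>.06); p=c[f]; s=np.polyfit(p[:,1],p[:,0],1); print(len(p),'face x med',np.median(p[:,0]),'slope',s,'resid',(p[:,0]-np.polyval(s,p[:,1])).std(),'y',p[:,1].min(),p[:,1].max())
# guide tops front guide profile: bins of x for z 
m=(x>.56)&(x<.645)&(y>-.01)&(y<.06)&(z>.02)&(z<.06)&~b
q=c[m]
for a in np.arange(.58,.645,.004):
    k=(q[:,0]>=a)&(q[:,0]<a+.004); 
    if k.any(): print(round(a,3),k.sum(),np.median(q[k,2]).round(4))
E
python3 go.py 0.5825 0.012 0.06 91.4
```

```text
315 face x med 0.5936532530705689 slope [-0.03012656  0.59349425] resid 0.004474698967732057 y -0.03638123437450692 0.08018060250178281
0.596 26 0.0477
0.6 105 0.0389
0.604 53 0.0335
0.608 25 0.0288
0.612 26 0.0281
0.616 24 0.0282
0.62 23 0.0277
0.624 23 0.0284
0.628 27 0.0285
0.632 49 0.0272
0.636 27 0.0261
t 5.67 p [0.5839 0.0117 0.0939] phi 91.59 F [ 0.8 -0.4 -3.1] w 0.272 j7 -0.36
-> dx 0.03 dy -0.13 dz 3.39 cm turn 0.2  dist 3.4
```

View pics/l2.png

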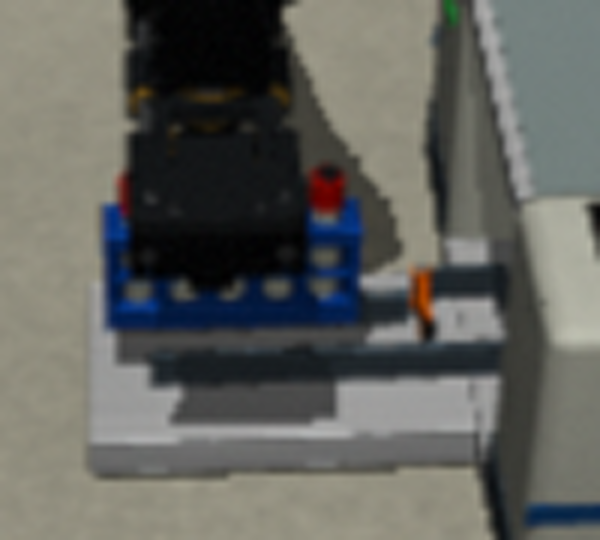

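>>> {"api": "play_rows", "payload": {
  "plan": [0, -0.15, 0.6, 0, 0, -0.15, 1.4, 0, 0, -0.15, 2.2, 0, 0, -0.15, 2.2, 0]
}}

```text
time: 6.18
position: [0.5818, 0.0115, 0.0709]
tool_rot: [0.697, 0.717, -0.0, 0.004]
contact_force: [0.5, -0.5, -2.6]
grip_width: 0.279
```

```bash
python3 go.py 0.5825 0.012 0.063 91.4
```

```text
t 6.17 p [0.5818 0.0115 0.0709] phi 91.59 F [ 0.5 -0.5 -2.6] w 0.279 j7 -0.38
-> dx 0.05 dy 0.07 dz 0.79 cm turn 0.2  dist 0.8
```

No contact force, so the rack is between the guides. Set it down.

>>> {"api": "play_rows", "payload": {
  "plan": [0, 0.05, 0.4, 0, 0, 0.05, 0.7, 0, 0, 0.05, 0.8, 0, 0, 0.05, 0.8, 0]
}}

```text
time: 6.68
position: [0.5823, 0.0114, 0.063]
tool_rot: [0.697, 0.717, -0.0, 0.004]
contact_force: [-0.9, -0.3, -1.2]
grip_width: 0.271
```

```bash
python3 - <<'E'
from m import *
d=grab('scene'); c=cloud(d); x,y,z=c[...,0],c[...,1],c[...,2]
img=d['image'].astype(int); b=(img[...,0]>1.6*img[...,2])&(img[...,0]>1.3*img[...,1])&(z>.04)&(z<.15)&(x>.5)&(x<.66)&(y<.12)
p=c[b]; print('blue y',np.percentile(p[:,1],[1,99]),'z',np.percentile(p[:,2],[1,99]))
E
python3 go.py 0.581 0.090 0.063 91.4
```

```text
blue y [-0.03685547  0.08021367] z [0.04052185 0.09163162]
t 6.72 p [0.5823 0.0114 0.063 ] phi 91.6 F [-0.9 -0.1 -1.6] w 0.272 j7 -0.38
-> dx 7.86 dy 0.09 dz 0.00 cm turn 0.2  dist 7.9
```

>>> {"api": "play_rows", "payload": {
  "plan": [0, 0, 0.1, 0, 0, 0, 0.1, 0, 0, 0, 0.1, 0, 0, 0, 0.1, 0]
}}

```text
time: 7.22
position: [0.5825, 0.0112, 0.0625]
tool_rot: [0.697, 0.717, -0.0, 0.004]
contact_force: [-1.9, -2.1, 5.2]
grip_width: 0.273
```

>>> {"api": "play_rows", "payload": {
  "plan": [0.8, 0, 0, 0, 1.6, 0, 0, 0, 2.4, 0, 0, 0, 3.2, 0, 0, 0, 4, 0, 0, 0]
}}

```text
time: 7.85
position: [0.5818, 0.0503, 0.0626]
tool_rot: [0.697, 0.717, -0.001, 0.005]
contact_force: [-0.3, -7.3, 6.9]
grip_width: 0.273
```

```bash
python3 go.py 0.5815 0.090 0.063 91.4
```

```text
t 7.85 p [0.5818 0.0503 0.0626] phi 91.57 F [-0.3 -7.3  6.9] w 0.273 j7 -0.45
-> dx 3.96 dy 0.07 dz -0.04 cm turn 0.2  dist 4.0
```

>>> {"api": "play_rows", "payload": {
  "plan": [0.8, 0, 0, 0, 1.6, 0, 0, 0, 2.4, 0, 0, 0, 3.2, 0, 0, 0, 3.8, 0, 0, 0]
}}

```text
time: 8.48
position: [0.5815, 0.0886, 0.0627]
tool_rot: [0.697, 0.717, -0.0, 0.006]
contact_force: [2.2, -4.0, 5.0]
grip_width: 0.279
```

```bash
python3 - <<'E'
from m import *
d=grab('scene'); im=cv2.resize(d['image'][150:270,280:400],None,fx=5,fy=5,interpolation=cv2.INTER_CUBIC); cv2.imwrite('pics/p1.png',im)
E
python3 go.py 0.5815 0.090 0.063 91.4
```

```text
t 8.53 p [0.5814 0.0899 0.0627] phi 91.62 F [ 2.4 -2.2  3.4] w 0.272 j7 -0.52
-> dx 0.01 dy 0.01 dz -0.03 cm turn 0.2  dist 0.0
```

View pics/p1.png

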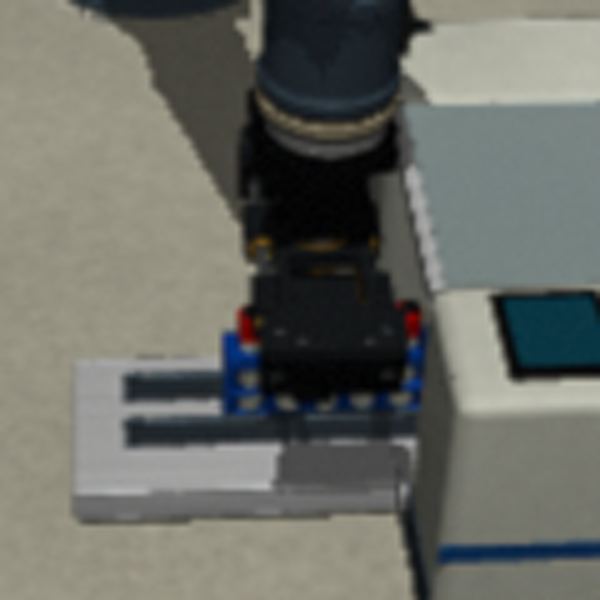

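The rack (crop 225–420, row 370) is entering past the gate, gripper clear of the housing and the cover rail. With the tool only able to point down, the body would hit the cover before the rack is home, so I'll release here and push the last ~120 mm with the spare red-brown rack held as a pusher above the leaf.

>>> {"api": "play_rows", "payload": {
  "plan": [0, 0, 0, 0, 0, 0, 0, 0, 0, 0, 0, 0, 0, 0, 0, 0, 0, 0, 0, 0],
  "gripper": 6
}}

```text
time: 9.15
position: [0.5813, 0.0899, 0.0626]
tool_rot: [0.697, 0.717, 0.0, 0.005]
contact_force: [0.2, 0.0, 0.3]
grip_width: 0.673
```

>>> {"api": "play_rows", "payload": {
  "plan": [0, 0, -3, 0, 0, 0, -8, 0, 0, 0, -13, 0, 0, 0, -15, 0]
}}

```text
time: 9.65
position: [0.5814, 0.0916, 0.2161]
tool_rot: [0.697, 0.717, 0.002, 0.007]
contact_force: [0.1, -0.1, -0.3]
grip_width: 0.684
```

```bash
python3 - <<'E'
from m import *
for n in('scene','top'):
    d=grab(n); c=cloud(d); x,y,z=c[...,0],c[...,1],c[...,2]
    img=d['image'].astype(int); b=(img[...,0]>1.6*img[...,2])&(img[...,0]>1.3*img[...,1])&(z>.04)&(z<.15)&(x>.54)&(x<.63)&(y<.2)&(y>-.05)
    p=c[b]; print(n,len(p),'blue y',np.percentile(p[:,1],[1,99]),'z',np.percentile(p[:,2],[1,99]),'x',np.percentile(p[:,0],[1,50,99]))
E
python3 go.py 0.338 -0.466 0.20 40
```

```text
scene 401 blue y [0.04038381 0.15060917] z [0.04132698 0.09031752] x [0.57076012 0.59080162 0.59648118]
t 9.75 p [0.5816 0.0916 0.2154] phi 91.6 F [ 0.2  0.9 -0.2] w 0.688 j7 -0.41
-> dx -55.05 dy -25.91 dz 1.54 cm turn 51.6  dist 60.9Traceback (most recent call last):
  File "<stdin>", line 5, in <module>
    return _quantile_unchecked(
        a, q, axis, out, overwrite_input, method, keepdims, weights)
    return _ureduce(a,
                    func=_quantile_ureduce_func,
    ...<5 lines>...
                    overwrite_input=overwrite_input,
                    method=method)
    r = func(a, **kwargs)
    result = _quantile(arr,
                       quantiles=q,
    ...<2 lines>...
                       out=out,
                       weights=wgt)
    slices_having_nans = np.isnan(arr[-1, ...])
                                  ~~~^^^^^^^^^
IndexError: index -1 is out of bounds for axis 0 with size 0
```

>>> {"api": "play_rows", "payload": {
  "plan": [-5.5, -2.6, 0, 5, -11, -5.2, 0, 10, -16.5, -7.8, 0, 15, -22, -10.4, 0, 20, -27.5, -13, 0, 26],
  "gripper": 8.7
}}

```text
time: 10.38
position: [0.4575, -0.1886, 0.2143]
tool_rot: [0.841, 0.54, 0.003, 0.006]
contact_force: [1.2, -1.2, 0.5]
grip_width: 0.992
```

```bash
python3 go.py 0.338 -0.466 0.17 40
```

```text
t 10.38 p [ 0.4575 -0.1886  0.2143] phi 65.4 F [ 1.2 -1.2  0.5] w 0.992 j7 -0.21
-> dx -30.20 dy 0.69 dz 4.43 cm turn 25.4  dist 30.5
```

>>> {"api": "play_rows", "payload": {
  "plan": [-6, 0.1, 0, 6, -12, 0.2, 1, 12, -18, 0.4, 2, 18, -24, 0.5, 3, 25, -30, 0.7, 4.4, 25.4]
}}

```text
time: 11.0
position: [0.3381, -0.4657, 0.1689]
tool_rot: [0.94, 0.342, 0.004, 0.004]
contact_force: [1.1, -0.6, -0.8]
grip_width: 0.999
```

>>> {"api": "play_rows", "payload": {
  "plan": [0, 0, 0, 0, 0, 0, 0, 0]
}}

```text
time: 11.25
position: [0.3376, -0.4647, 0.1673]
tool_rot: [0.94, 0.342, 0.004, 0.003]
contact_force: [0.2, 0.7, 0.5]
grip_width: 0.999
```

```bash
python3 go.py 0.338 -0.466 0.032 40
python3 - <<'E'
from m import *
d=grab('top'); c=cloud(d); x,y,z=c[...,0],c[...,1],c[...,2]
d=grab('scene'); cv2.imwrite('pics/r1.png',cv2.resize(d['image'][130:230,120:260],None,fx=4,fy=4,interpolation=cv2.INTER_CUBIC))
E
```

```text
t 11.25 p [ 0.3376 -0.4647  0.1673] phi 39.94 F [0.2 0.7 0.5] w 0.999 j7 -0.05
-> dx -0.06 dy 0.12 dz 13.53 cm turn -0.1  dist 13.5
```

View pics/r1.png

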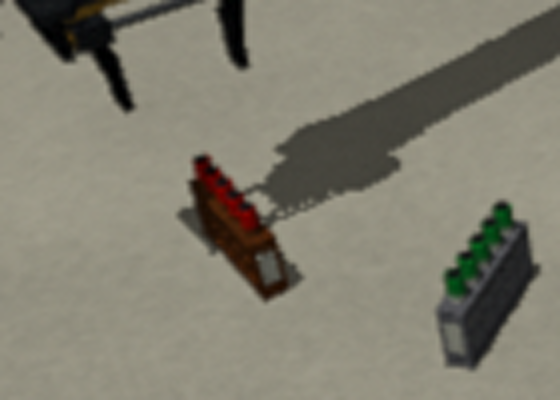

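Fingers (crop 125,100 and 240,60, at z≈0.17) are in line with the red-brown rack (240,230). Descend on it and grip.

>>> {"api": "play_rows", "payload": {
  "plan": [0, 0.1, 5, 0, 0, 0.1, 10, 0, 0, 0.1, 14, 0, 0, 0.1, 14.1, 0]
}}

```text
time: 11.85
position: [0.3409, -0.4621, 0.0252]
tool_rot: [0.939, 0.344, 0.004, 0.0]
contact_force: [0.1, -0.6, 0.9]
grip_width: 0.999
```

>>> {"api": "play_rows", "payload": {
  "plan": [0, 0, 0, 0, 0, 0, 0, 0, 0, 0, 0, 0, 0, 0, 0, 0, 0, 0, 0, 0],
  "gripper": 1.5
}}

```text
time: 12.48
position: [0.3409, -0.4623, 0.0255]
tool_rot: [0.939, 0.344, 0.004, 0.001]
contact_force: [-0.0, 0.3, -1.0]
grip_width: 0.516
```

>>> {"api": "play_rows", "payload": {
  "plan": [0, 0, 0, 0, 0, 0, 0, 0, 0, 0, 0, 0, 0, 0, 0, 0, 0, 0, 0, 0]
}}

```text
time: 13.1
position: [0.3409, -0.4623, 0.0255]
tool_rot: [0.939, 0.344, 0.004, 0.001]
contact_force: [-0.5, -0.0, 0.3]
grip_width: 0.273
```

>>> {"api": "play_rows", "payload": {
  "plan": [0, 0, -4, 0, 0, 0, -9, 0, 0, 0, -14, 0, 0, 0, -17, 0]
}}

```text
time: 13.6
position: [0.3398, -0.4627, 0.1976]
tool_rot: [0.939, 0.344, 0.004, 0.002]
contact_force: [0.8, 0.2, -3.5]
grip_width: 0.278
```

```bash
python3 go.py 0.584 -0.10 0.19 91.4
```

```text
t 13.6 p [ 0.3398 -0.4627  0.1976] phi 40.26 F [ 0.8  0.2 -3.5] w 0.278 j7 -0.05
-> dx 42.08 dy -11.90 dz 0.76 cm turn -51.1  dist 43.7
```

>>> {"api": "play_rows", "payload": {
  "plan": [5.5, -1.5, 0, -6, 11, -3, 0, -12, 16.5, -4.5, 0, -18, 22, -6, 0, -25, 27.5, -7.5, 0, -32]
}}

```text
time: 14.22
position: [0.5012, -0.2261, 0.1983]
tool_rot: [0.807, 0.591, 0.003, 0.002]
contact_force: [0.7, -1.3, -3.0]
grip_width: 0.273
```

```bash
python3 go.py 0.584 -0.10 0.18 91.4
```

```text
t 14.22 p [ 0.5012 -0.2261  0.1983] phi 72.47 F [ 0.7 -1.3 -3. ] w 0.273 j7 -0.08
-> dx 14.52 dy 4.10 dz 1.83 cm turn -18.9  dist 15.2
```

>>> {"api": "play_rows", "payload": {
  "plan": [5, 1.4, 0.6, -7, 10, 2.8, 1.2, -14, 14.5, 4.1, 1.8, -18.9, 14.5, 4.1, 1.8, -18.9, 14.5, 4.1, 1.8, -18.9]
}}

```text
time: 14.85
position: [0.5832, -0.1008, 0.1799]
tool_rot: [0.699, 0.715, 0.001, 0.002]
contact_force: [-0.8, -1.2, -2.9]
grip_width: 0.275
```

```bash
python3 go.py 0.584 -0.08 0.09 91.4
python3 - <<'E'
from m import *
d=grab('scene'); cv2.imwrite('pics/r2.png',cv2.resize(d['image'][140:260,230:390],None,fx=4.5,fy=4.5,interpolation=cv2.INTER_CUBIC))
E
```

```text
t 14.85 p [ 0.5832 -0.1008  0.1799] phi 91.35 F [-0.8 -1.2 -2.9] w 0.275 j7 -0.07
-> dx 2.07 dy 0.13 dz 8.99 cm turn -0.0  dist 9.2
```

View pics/r2.png

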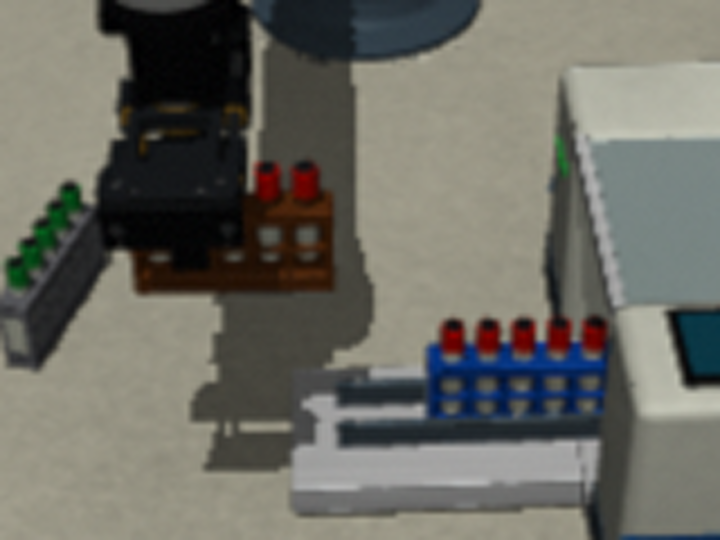

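The red-brown rack hangs level (crop 135–333, row 250); the blue rack stands upright in the lane mouth (430–605), its rear end free for pushing. Lower the pusher to ~35 mm above the lane floor behind it.

>>> {"api": "play_rows", "payload": {
  "plan": [1, 0.1, 3, 0, 2, 0.1, 6, 0, 2, 0.1, 9, 0, 2, 0.1, 9, 0, 2, 0.1, 9, 0]
}}

```text
time: 15.52
position: [0.5847, -0.0828, 0.0912]
tool_rot: [0.7, 0.714, 0.002, 0.003]
contact_force: [-0.2, -0.5, -2.9]
grip_width: 0.276
```

```bash
python3 go.py 0.5825 -0.0 0.091 91.4
python3 - <<'E'
from m import *
d=grab('scene'); c=cloud(d); x,y,z=c[...,0],c[...,1],c[...,2]
img=d['image'].astype(int); B,G,R=[img[...,i] for i in range(3)]
r=(R>1.5*B)&(R>1.3*G)&(z>.04)&(z<.13)&(x>.56)&(x<.62)&(y>-.16)&(y<.03); p=c[r]
print('red',len(p),'y',np.percentile(p[:,1],[1,99]).round(4),'z',np.percentile(p[:,2],[1,5,95,99]).round(4))
for a in(-.11,-.06,-.02): k=abs(p[:,1]-a)<.02; print(a,np.percentile(p[k,2],2).round(4))
b=(B>1.6*R)&(B>1.3*G)&(z>.04)&(z<.15)&(x>.54)&(x<.63)&(y>0)&(y<.2); q=c[b]; print('blue y',np.percentile(q[:,1],[.5,1]))
E
```

```text
t 15.53 p [ 0.5847 -0.0828  0.0912] phi 91.16 F [-0.2 -0.5 -2.9] w 0.276 j7 -0.16
-> dx 8.29 dy -0.05 dz 0.02 cm turn -0.2  dist 8.3
red 432 y [-0.1148 -0.0014] z [0.065  0.0679 0.125  0.1279]
-0.11 0.0694
-0.06 0.0665
-0.02 0.0666
blue y [0.04028306 0.04042762]
```

>>> {"api": "play_rows", "payload": {
  "plan": [1.5, 0, 0.3, 0, 3, 0, 0.3, -0.2, 4, 0, 0.3, -0.2, 5, -0.05, 0.3, -0.2, 6, -0.05, 0.3, -0.2]
}}

```text
time: 16.2
position: [0.5837, -0.0228, 0.0888]
tool_rot: [0.699, 0.715, 0.002, 0.004]
contact_force: [0.1, -3.6, -1.7]
grip_width: 0.271
```

```bash
python3 go.py 0.5815 0.05 0.089 91.4
cat > s.py <<'E'
from m import *
d=grab('scene'); c=cloud(d); x,y,z=c[...,0],c[...,1],c[...,2]
img=d['image'].astype(int); B,G,R=[img[...,i] for i in range(3)]
b=(B>1.6*R)&(B>1.3*G)&(z>.04)&(z<.15)&(x>.54)&(x<.63)&(y>0)&(y<.2); q=c[b]
if len(q): print('blue n',len(q),'y',np.percentile(q[:,1],[.5,1]).round(4),'z',np.percentile(q[:,2],[1,99]).round(4))
cv2.imwrite('pics/last.png',cv2.resize(d['image'][130:250,290:410],None,fx=5,fy=5,interpolation=cv2.INTER_CUBIC))
E
python3 s.py
```

```text
t 16.2 p [ 0.5837 -0.0228  0.0888] phi 91.34 F [ 0.1 -3.6 -1.7] w 0.271 j7 -0.27
-> dx 7.28 dy -0.05 dz -0.02 cm turn -0.1  dist 7.3
blue n 342 y [0.0605 0.0606] z [0.0409 0.091 ]
```

>>> {"api": "play_rows", "payload": {
  "plan": [1, 0, 0, 0, 2, 0, 0, 0, 3, -0.05, 0, 0, 4, -0.05, 0, 0, 5, -0.05, 0, 0]
}}

```text
time: 16.88
position: [0.5818, 0.0303, 0.0887]
tool_rot: [0.698, 0.716, 0.003, 0.003]
contact_force: [0.6, -1.7, -3.2]
grip_width: 0.273
```

```bash
python3 go.py 0.581 0.085 0.089 91.4; python3 s.py
```

```text
t 16.88 p [0.5818 0.0303 0.0887] phi 91.46 F [ 0.6 -1.7 -3.2] w 0.273 j7 -0.36
-> dx 5.47 dy 0.06 dz -0.03 cm turn 0.1  dist 5.5
blue n 144 y [0.1131 0.1132] z [0.0417 0.09  ]
```

>>> {"api": "play_rows", "payload": {
  "plan": [1, 0, 0, 0, 2, 0, 0, 0, 3, 0, 0, 0, 3.8, 0, 0, 0, 4.4, 0, 0, 0]
}}

```text
time: 17.55
position: [0.5799, 0.0772, 0.0887]
tool_rot: [0.697, 0.717, 0.003, 0.002]
contact_force: [-1.1, -1.2, -2.4]
grip_width: 0.272
```

```bash
python3 go.py 0.581 0.085 0.089 91.4; python3 s.py
```

```text
t 17.55 p [0.5799 0.0772 0.0887] phi 91.63 F [-1.1 -1.2 -2.4] w 0.272 j7 -0.44
-> dx 0.77 dy 0.13 dz -0.03 cm turn 0.2  dist 0.8
```

View pics/last.png

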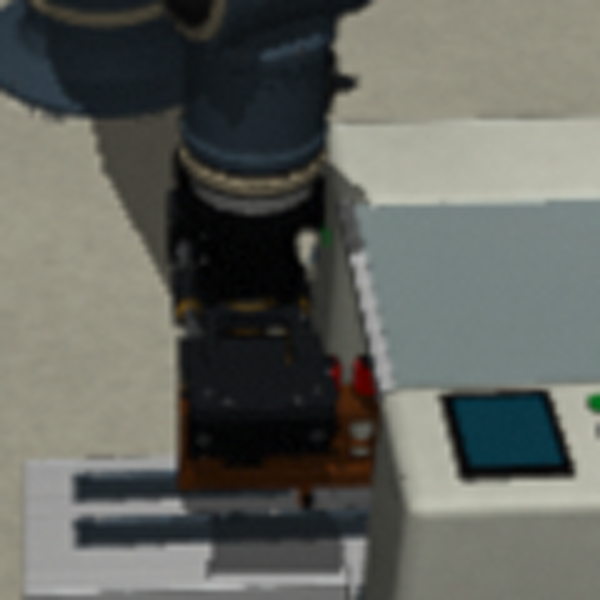

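The pusher has moved over the leaf; the gripper still clears the cover rail. Blue's rear is at about 45 mm past the gate plane; another 7 mm.

>>> {"api": "play_rows", "payload": {
  "plan": [0.4, 0.1, 0, 0, 0.8, 0.1, 0, 0, 0.8, 0.1, 0, 0, 0.8, 0.1, 0, 0]
}}

```text
time: 18.1
position: [0.581, 0.0868, 0.089]
tool_rot: [0.697, 0.717, 0.004, 0.002]
contact_force: [0.6, 0.1, -3.3]
grip_width: 0.272
```

>>> {"api": "play_rows", "payload": {
  "plan": [-2, 0, 0, 0, -5, 0, 0, 0, -9, 0, 0, 0, -13, 0, 0, 0, -17, 0, 0, 0]
}}

```text
time: 18.73
position: [0.5856, -0.0864, 0.0885]
tool_rot: [0.697, 0.717, 0.004, 0.002]
contact_force: [-0.3, -0.3, -3.9]
grip_width: 0.273
```

```bash
python3 go.py 0.584 -0.10 0.15 91.4
python3 - <<'E'
from m import *
A=[]
for n,(v0,v1,u0,u1) in dict(scene=(140,260,290,450),top=(125,245,175,335)).items():
    d=grab(n); c=cloud(d); x,y,z=c[...,0],c[...,1],c[...,2]
    A.append(cv2.resize(d['image'][v0:v1,u0:u1],(400,300),interpolation=cv2.INTER_CUBIC))
    img=d['image'].astype(int); B,G,R=[img[...,i] for i in range(3)]
    o=(R>110)&(G<.75*R)&(B<.5*R)&(x>.5)&(x<.65)&(y>.06)&(y<.2)&(z<.09); p=c[o]
    print(n,'orange',len(p)); 
    if len(p): print(p.min(0).round(3),p.max(0).round(3))
    b=(B>1.2*R)&(x>.5)&(x<.65)&(y>.14)&(y<.32)&(z<.15); p=c[b]; print('blue',len(p))
    if len(p): print(np.percentile(p,[2,98],axis=0).round(3))
cv2.imwrite('pics/f1.png',np.hstack(A))
E
```

```text
t 18.73 p [ 0.5856 -0.0864  0.0885] phi 91.58 F [-0.3 -0.3 -3.9] w 0.273 j7 -0.15
-> dx -1.36 dy -0.20 dz -6.15 cm turn 0.2  dist 6.3
scene orange 16
[0.54  0.112 0.03 ] [0.584 0.121 0.058]
blue 42
[[0.542 0.141 0.032]
 [0.601 0.155 0.05 ]]
top orange 10
[0.551 0.113 0.055] [0.586 0.117 0.063]
blue 0
```

View pics/f1.png

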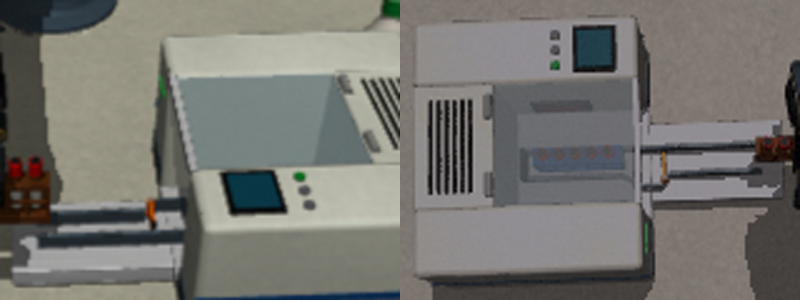

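The gate is shut across the lane (top crop 664,168; both cameras put the leaf at y≈0.115), and the blue rack stands inside under the cover (top crop 537–623, caps 543–607). I'll check its x from those pixels.

```bash
python3 - <<'E'
from m import *
d=grab('top')
def ray(u,v,z):
    r=d['R'].T@np.linalg.inv(np.array(d['K']))@np.array([u,v,1.]); o=-d['R'].T@d['t']; return o+r*(z-o[2])/r[2]
f=lambda a,b:(175+(a-400)/2.5,125+b/2.5)
c=[ray(*f(a,154),.113) for a in(543,608)]; e=[ray(*f(a,158),.09) for a in(537,623)]
print('cap ends y',[p.round(4) for p in c],'mid lane x',(c[0][1]+c[1][1])/2-.115); print('body',[p.round(4) for p in e],(e[0][1]+e[1][1])/2-.115)
E
python3 go.py 0.361 -0.446 0.15 40
```

```text
cap ends y [array([0.5742, 0.2723, 0.113 ]), array([0.5738, 0.1856, 0.113 ])] mid lane x 0.11393261787932184
body [array([0.573 , 0.2841, 0.09  ]), array([0.5725, 0.1679, 0.09  ])] 0.1110038516509028
t 18.88 p [ 0.5854 -0.0887  0.0882] phi 91.24 F [-0.1  0.6 -2.4] w 0.277 j7 -0.15
-> dx -35.23 dy -23.21 dz -6.18 cm turn 51.2  dist 42.6
```

The rack origin is about 112 mm past the gate plane, well inside 85–140 mm. Now return the red-brown rack to its place.

>>> {"api": "play_rows", "payload": {
  "plan": [-2, 0, -5, 0, -5, -3, -9, 5, -9, -6, -10, 10, -13, -9, -10, 16, -17, -11.5, -10, 23]
}}

```text
time: 19.5
position: [0.4719, -0.2623, 0.1876]
tool_rot: [0.829, 0.56, 0.004, 0.002]
contact_force: [1.0, -0.9, -2.5]
grip_width: 0.271
```

```bash
python3 go.py 0.341 -0.462 0.15 40.2
```

```text
t 19.5 p [ 0.4719 -0.2623  0.1876] phi 68.05 F [ 1.  -0.9 -2.5] w 0.271 j7 -0.07
-> dx -23.42 dy -4.67 dz 3.76 cm turn 27.8  dist 24.2
```

>>> {"api": "play_rows", "payload": {
  "plan": [-5.9, -1.2, 0, 8, -11.8, -2.4, 1, 16, -17.6, -3.5, 2, 24, -23.4, -4.7, 3.8, 27.8, -23.4, -4.7, 3.8, 27.8]
}}

```text
time: 20.12
position: [0.3354, -0.4657, 0.1467]
tool_rot: [0.941, 0.339, 0.002, 0.001]
contact_force: [0.5, 0.5, -3.8]
grip_width: 0.274
```

```bash
python3 go.py 0.341 -0.462 0.0265 40.2
```

```text
t 20.12 p [ 0.3354 -0.4657  0.1467] phi 39.69 F [ 0.5  0.5 -3.8] w 0.274 j7 -0.07
-> dx 0.66 dy 0.07 dz 12.02 cm turn -0.5  dist 12.0
```

>>> {"api": "play_rows", "payload": {
  "plan": [0.6, 0, 4, 0, 0.6, 0, 8, 0, 0.6, 0, 11, 0, 0.6, 0, 12, 0, 0.6, 0, 12, 0]
}}

```text
time: 20.75
position: [0.3415, -0.4616, 0.0272]
tool_rot: [0.94, 0.34, 0.003, 0.001]
contact_force: [-0.5, -0.3, -2.8]
grip_width: 0.272
```

>>> {"api": "play_rows", "payload": {
  "plan": [0, 0, 0, 0, 0, 0, 0, 0, 0, 0, 0, 0, 0, 0, 0, 0, 0, 0, 0, 0],
  "gripper": 8.7
}}

```text
time: 21.38
position: [0.3415, -0.4616, 0.0272]
tool_rot: [0.94, 0.34, 0.003, 0.001]
contact_force: [0.1, 1.0, 0.3]
grip_width: 0.756
```

>>> {"api": "play_rows", "payload": {
  "plan": [0, 0, 0, 0, 0, 0, -4, 0, 0, 0, -10, 0, 0, 0, -16, 0, 0, 0, -16, 0]
}}

```text
time: 22.0
position: [0.3429, -0.4643, 0.1928]
tool_rot: [0.94, 0.34, 0.004, 0.006]
contact_force: [-0.1, -0.1, -0.0]
grip_width: 0.998
```

Run:
```python
from m import *
s=grab('scene')['image'][130:290,40:430]; t=grab('top')['image'][120:270,120:520]
cv2.imwrite('pics/f2.png',np.vstack([cv2.resize(s,(700,287)),cv2.resize(t,(700,262))]))
o=arm.get_obs(); print(o['time'],o['position'],o['grip_width'],o['contact_force'])
c=cloud(grab('top')); v,u=np.mgrid[:400,:640]
for n,(u0,u1,v0,v1) in dict(grey=(366,392,205,255),tip=(384,425,138,190)).items():
    m=(u>u0)&(u<u1)&(v>v0)&(v<v1)&(c[...,2]>.05); print(n,cv2.minAreaRect((c[m][:,:2]*1000).astype(np.float32)))
```

```text
22.1 [ 0.34051184 -0.46164615  0.18763605] 0.9991007990397381 [-0.13840579  0.21522037 -1.11577307]
grey ((437.650146484375, -222.76197814941406), (24.711503982543945, 120.12968444824219), 73.27068328857422)
tip ((671.4512329101562, -314.6159973144531), (114.31208801269531, 77.93963623046875), 16.391626358032227)
```

View pics/f2.png

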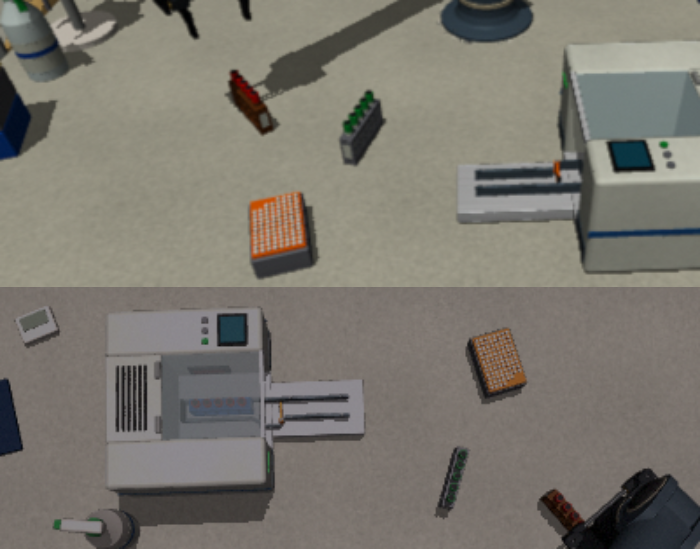

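The picture shows the gate shut (scene 557,170; top 281,412), the blue rack inside under the cover (top 220,407), the red-brown rack back upright on the bench, and the grey rack, tip box and spray bottle in place. The gripper is empty and clear, so I'm handing in.

```bash
python3 -c "
from bench import arm
print(arm.finish_job())"
```

```text
the job is handed in; nothing more can be done
None
```

The blue rack is inside the loader with the gate shut behind it. I handed the job in at about 22 s of the 61 s allowed; hand-in gives no verdict.

**What I did:** I set the blue rack in the feed lane at about x = −93 mm. Still holding it, I slid it through the gate to about x = −15 mm. The tool can only point straight down, so the gripper would have met the cover rail before the rack was home. I therefore gripped the spare red-brown rack as a pusher, held about 33 mm above the lane floor so it passed over the leaf. After the last push I put it back upright where it had stood. The fingers never came near the leaf.

**Last checks:**
- **Blue rack position:** its origin is about 111–115 mm past the gate plane by three estimates (caps, body and pusher position). It looks about 3 mm off the lane's centre line and upright; I judged both through the clear cover, where there is no direct depth reading.
- **Gate:** both cameras show the leaf straight across the lane at its shut position.
- **Other items:** the grey rack and tip box measured within 2 mm of where they started. I checked the spray bottle by eye only, and it looks unmoved.
- **Robot:** the gripper was open, empty and clear of everything at hand-in.

No check failed. The two cameras disagreed by 1–2 mm on the lane position, which is within calibration error.

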